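Eject the tile: knock-out lever behind the trip guard

TASK

The tile in the bench press has just been pressed. Reach with closed fingertips through the window of the yellow guard, gently ease the red knock-out pedal fully down, without forcing it against its stop, so that the tile rises right out of its die, and finish still holding it down so that I can take the tile off at the back. Do not touch the guard, which trips the press, or the tile, and leave everything else where it stands.

Things in the scene. Friction and masses are not known exactly. Their poses are not given: they have to be found in the camera images.
- press: green bench tile press, fixed, base 430 x 340 mm, turned up to 0.3 rad. Origin on the table under it; its front (guard, pedal) faces -x, z up. Die: 170 mm square steel block centred at x = +70 mm, face 105 mm up. Columns at x = 70, y = +-125 mm carry a crosshead (underside 300 mm up, front at x = +20 mm, 375 mm wide); air cylinder to 456 mm. Upper punch 195 mm up, clear of the tile.
- guard: yellow trip guard on the press front; origin and axes equal the press frame. A sheet 4 x 260 mm over x = -255 to -56 mm slopes up at 15 deg towards the die (front edge 85 mm, rear edge 138 mm above the table). Sides and front are barred; behind it, at x = -54 mm, a barred fence 330 mm wide stands to 208 mm and runs back along both sides of the die. The window is the only way in.
- window (a point): centre of the guard's window, in the sheet's plane, straight above the pedal; at (-162, 0, 110) mm in the press frame, axes as the press (not tilted). Free opening inside the black rubber rim: 96 mm along the slope (93 mm seen from above, press x) by 104 mm across (press y). The rim stands 4 mm above the sheet's mid-plane.
- pedal (a point): red pedal of the knock-out lever, 40 mm (press x) x 48 mm (press y), 12 mm thick. The point is the centre of its upper face, level at rest, 96 mm above the table and 14 mm below the window's centre; z is that face's normal. Fully down it is 23 mm lower, 4 mm nearer the front and tipped 0.16 rad towards the front.
- knockout: the knock-out lever that carries the pedal. Origin on its pivot, axes as the press at rest; pressed, it turns about its y axis (the pedal end sinks) by 0.16 rad to its stop (fully down). Pivot at (-22, 0, 60) mm in the press frame, 140 mm behind the pedal's centre. A spring brings it back when let go; the pedal takes about 6 to 11 N to hold down. It lifts the ejector plate under the tile 9 mm per 0.1 rad.
- tile: terracotta-coloured tile, 100 x 100 x 10 mm, about 0.2 kg, lying in the die on the ejector plate, its top just below the die's face. Origin at the centre of its underside. At rest it lies 94.5 mm above the table; with the lever fully down 108.9 mm.
- pigment_bowl: small blue bowl, 100 mm across, 50 mm high, to the left of the guard; origin under its centre
- glaze_jar: clear jar with a white cap and paper label, 64 mm across, 85 mm high, to the right of the guard; origin under its centre
- brush: brush lying on the table to the right of the press, 190 mm long; origin under it, its x axis along the handle
- water_bottle: clear bottle with a red cap, 66 mm across, 170 mm high, well off to one side; origin under its centre
- jug: cream stoneware jug, 124 mm across, 180 mm high, well off to one side; origin under its centre
- cup: terracotta cup, 84 mm across, 85 mm high, well off to one side; origin under its centre

How it is judged:
By the outcome, as a careful person would: the job done as asked, in the order asked, and still so for the second after the job is handed in, while the arm keeps its last pose, push and grip.
It also fails if it takes over 29 s, if anything falls off the work surface, if the arm or the gripper's body presses on something with over 40 N, if the wrist force passes 120 N, or if a joint passes its speed limit or range.

ROBOT

A 6-joint arm with a two-finger parallel gripper is mounted at the origin on the work surface. World frame = base frame: x ahead of the robot, y to its left, z up, the work surface at z = 0. Lengths are in m, angles in degrees, forces in N, time in s.
With the tool pointing down it reaches from about 0.375 to 0.75 m from the base axis. Payload 9 kg.
Tool frame: the origin (TCP) lies where the fingers leave the gripper's body, on its centre line; the fingertips stand 73 mm ahead of it and the grasp point (between the pads) lies 54 mm ahead of it (robot.tip_reach is the distance from the TCP to the fingertips, in m); z points along the fingers, y is the direction in which the jaws open and shut (so a half turn about z gives the same grasp; the last joint's range is limited). The gripper opens to 85 mm and grips with 20 to 120 N. Pads are 22 mm wide; open, the fingers measure 114 mm over their backs; the gripper's body (76 mm by 85 mm) begins 54 mm behind the grasp point. The pads swing forward as they close: fully open they stand 13 mm farther back than shut.
Start: joints at [61.839, 5.964, 5.575, 89.605, 0, 77.527], TCP at [0.162, 0.578, 0.304] pointing down, gripper open.
Joint ranges: [-171.21, 171.21], [-48.23, 106.86], [-62.78, 66.21], [-105.2, 120.99], [-86.42, 89.51], [-180, 180]. Speed limits (degrees/s): [127.2, 127.2, 147.25, 180, 180, 180].

INTERFACE

Orientations are given as [roll, pitch, yaw] about the fixed x, y, z axes, in that order (R = Rz(yaw) Ry(pitch) Rx(roll)).
In Python, from plant import robot gives the robot as it stands. Calls block until the motion is done:
- robot.move_pose(position, orientation): joint-space move of the TCP to a pose.
- robot.line_to(position, vel=0.15, rotation=None, guard=None): straight line of the TCP; rotation=None keeps the orientation; vel is the mean speed in m/s. With guard (N) it stops when the force on the tool has changed by that much, and returns True; else False.
- robot.goto_joints(angles): joint-space move.
- robot.set_gripper(opening): finger opening in m; the grip force is fixed at half the most; returns when the fingers have stopped.
- robot.pause(seconds).
- robot.ik(position, orientation): joint angles nearest the present ones, or None.
- robot.observe(): the state.
- robot.grab_frame(name): name is "side" or "top"; returns the picture (384x512x3 uint8, blue, green, red); there is no depth.
- robot.get_calibration(name): a dict with "vertical_fov" (degrees; the focal length in pixels is half the picture's height over the tangent of half this angle, whatever the lens; pixels are square), "cx", "cy" (the principal point, pixels), "rvec" (rotation vector, rad) and "tvec" (3), from world to camera coordinates, as OpenCV has them. Camera axes: x right, y down, z forward; pixel columns grow to the right and rows downward; lengths in m; the calibration is good to about 2 mm. A picture is of the moment at which its call begins. get_calibration takes no time and is no camera call.
A pose or a line that the arm cannot do raises robot.IKError and nothing moves.
- robot.job_done(): hands the job in, once; it reports no verdict.
The state is a dict: "time": time; "q": joint angles; "qvel": joint speeds; "joint_torque": joint torques, N m; "tool_pos": TCP position; "tcp_rot": TCP orientation; "ft_force": force on the tool from outside, world axes, zero at the start; "torque": the same for the moment, N m; "gripper_width": finger opening in m.
Only numpy, scipy, OpenCV 4.12 (cv2) and the standard library are available. Lean on these libraries where they do the work, as an engineer would, in place of code of your own. Each camera call takes 0.05 s, during which the arm holds its last target. There are 200 camera calls.

## Working session

There is one attempt and no reset: what is moved stays moved. The work goes in short steps, each a Python script; the robot and the scene stay as the last script left them, time stands still between calls to the robot, and variables do not carry over. Pictures are saved under pics/ and viewed, about 8 in all and at most 12, crops included, and the job is handed in when it is done.

```bash
mkdir -p pics; ls; python3 - <<'E'
from plant import robot
import cv2
for n in("side","top"):
    cv2.imwrite(f"pics/{n}0.png",robot.grab_frame(n)); print(robot.get_calibration(n))
o=robot.observe();print(o["time"],o["ft_force"],o["tcp_rot"],o["gripper_width"])
a=cv2.imread("pics/side0.png");b=cv2.imread("pics/top0.png")
E
```

```text
pics
{'vertical_fov': 46.598265667382755, 'cx': 251.89414940672495, 'cy': 194.0109483953699, 'rvec': array([ 2.40458773, -0.17105131,  0.07295065]), 'tvec': array([-0.5055767 ,  0.09553654,  1.43130667])}
{'vertical_fov': 43.96704399882381, 'cx': 253.34653298893434, 'cy': 192.3329609037483, 'rvec': array([ 2.20123315, -2.14194891,  0.11658237]), 'tvec': array([-0.02728806,  0.5197928 ,  1.67651233])}
0.1 [-0.42486873  0.91842981  0.61048792] [-1.79933957e+02 -1.31804144e-02  1.64313203e+02] 0.08567267852607952
```

View pics/side0.png

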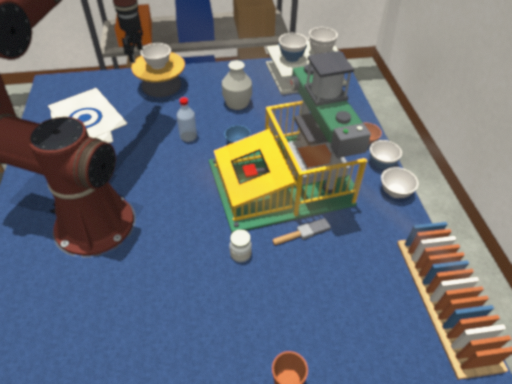

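View pics/top0.png

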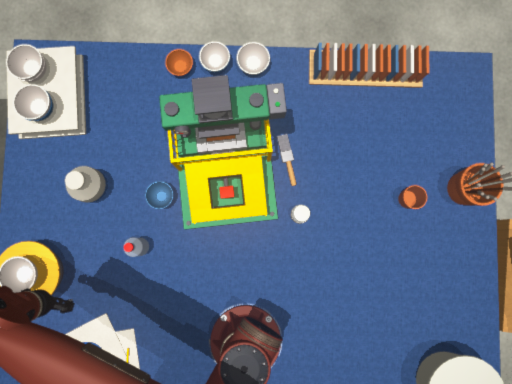

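The side view shows the guard window at about (250,168) with the red pedal in it. The top view shows the pedal at (227,192), the yellow sheet at about x 185–268, y 158–222, and the jar at (301,213). Next I'll measure the pedal from both views and the press yaw.

```bash
cat > h.py <<'E'
import numpy as np, cv2
from plant import robot
def cam(n):
    c=robot.get_calibration(n); f=192/np.tan(np.radians(c["vertical_fov"]/2))
    R=cv2.Rodrigues(np.array(c["rvec"]))[0]; t=np.array(c["tvec"])
    return np.array([[f,0,c["cx"]],[0,f,c["cy"]],[0,0,1]]),R,t
def ray(n,uv):
    K,R,t=cam(n); d=R.T@np.linalg.solve(K,[uv[0],uv[1],1]); return -R.T@t,d/np.linalg.norm(d)
def onz(n,uv,z):
    o,d=ray(n,uv); return o+d*(z-o[2])/d[2]
def proj(n,p):
    K,R,t=cam(n); q=K@(R@np.array(p)+t); return q[:2]/q[2]
def tri(u1,u2):
    A=np.zeros((3,3));b=np.zeros(3)
    for n,u in(("side",u1),("top",u2)):
        o,d=ray(n,u);M=np.eye(3)-np.outer(d,d);A+=M;b+=M@o
    return np.linalg.solve(A,b)
def redc(im,box):
    h=cv2.cvtColor(im,cv2.COLOR_BGR2HSV); m=((h[...,0]<8)|(h[...,0]>172))&(h[...,1]>170)&(h[...,2]>120)
    k=np.zeros_like(m);x0,y0,x1,y1=box;k[y0:y1,x0:x1]=1;m&=k
    y,x=np.nonzero(m); return np.array([x.mean(),y.mean()]),len(x)
E
python3 - <<'E'
from h import *
s=cv2.imread("pics/side0.png");t=cv2.imread("pics/top0.png")
a,na=redc(s,(235,155,268,185));b,nb=redc(t,(212,178,244,208));print(a,na,b,nb)
print("tri",tri(a,b),"top@z",onz("top",b,.096),"side@z",onz("side",a,.096))
print("base",proj("top",(0,0,0)),proj("side",(0,0,0)))
h=cv2.cvtColor(t,cv2.COLOR_BGR2HSV);m=((h[...,0]>22)&(h[...,0]<34)&(h[...,1]>150)&(h[...,2]>120)).astype(np.uint8)
m[:, :150]=0
cs,hi=cv2.findContours(m,cv2.RETR_CCOMP,cv2.CHAIN_APPROX_NONE)
for c,k in zip(cs,hi[0]):
    if cv2.contourArea(c)>300: print(k[3],cv2.contourArea(c),cv2.minAreaRect(c),cv2.approxPolyDP(c,4,True)[:,0].tolist())
cv2.imwrite("pics/c1.png",np.hstack([cv2.resize(s[90:230,195:325],None,fx=3,fy=4)[:520],cv2.resize(t[140:240,165:290],None,fx=3,fy=5.2)[:520]]) if 0 else np.hstack([cv2.resize(s[100:230,200:300],(400,520),interpolation=2),cv2.resize(t[130:230,175:275],(400,400),interpolation=2) if 0 else cv2.resize(t[110:240,175:275],(400,520),interpolation=2)]))
E
```

```text
[249.5620438  169.72992701] 137 [226.4  191.66] 150
tri [0.51366082 0.07977593 0.09491021] top@z [0.51301179 0.0797382  0.096     ] side@z [0.51404616 0.07872462 0.096     ]
base [245.60517186 339.79318438] [ 94.41210776 223.76961656]
-1 5369.0 ((222.80084228515625, 172.3282012939453), (95.24262237548828, 102.58907318115234), 84.23210906982422) [[267, 120], [266, 148], [179, 158], [174, 134], [174, 158], [168, 130], [170, 160], [184, 165], [192, 222], [266, 215], [261, 156], [272, 151]]
3 1060.5 ((226.00711059570312, 191.0591583251953), (32.288352966308594, 35.108123779296875), 83.1572265625) [[240, 174], [245, 204], [212, 208], [207, 179]]
```

View pics/c1.png

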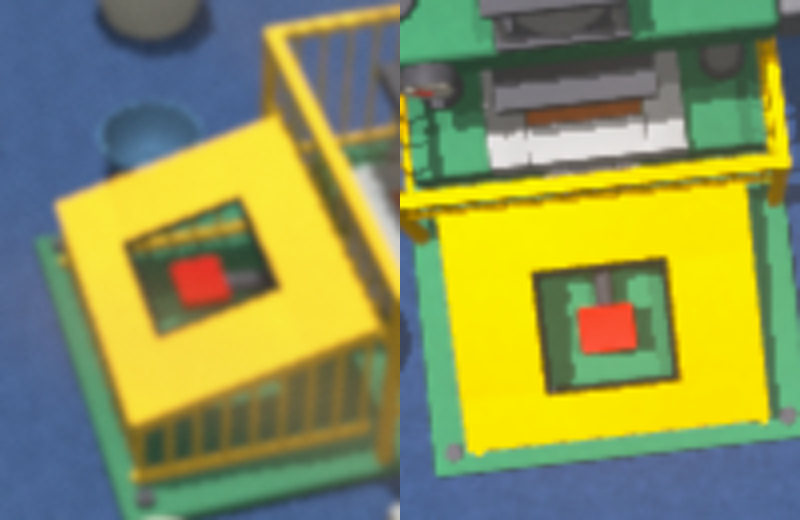

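```bash
cat >> h.py <<'E'
from scipy.spatial.transform import Rotation as Ro
def pose(P,yaw,tilt,yflip=0):
    "tip centre P, tool down, tilted (rad) with the body leaning to the press front"
    z=np.array([np.sin(tilt),0,-np.cos(tilt)]);y=np.array([0,-1,0])*(-1 if yflip else 1);x=np.cross(y,z)
    M=Ro.from_euler("z",yaw).as_matrix()@np.column_stack([x,y,z])
    return np.array(P)-robot.tip_reach*M[:,2], Ro.from_matrix(M).as_euler("xyz",degrees=True)
E
python3 - <<'E'
from h import *
def a(u,z,v,w):
    d=onz("top",v,w)-onz("top",u,z); return d
L=onz("top",(192,222),.085);Rr=onz("top",(266,215),.085);d=L-Rr
print("front corners",L,Rr,np.linalg.norm(d),"yaw",np.arctan2(-d[0],d[1]))
hl={k:onz("top",u,z) for k,u,z in(("rl",(207.5,178.5),.124),("rr",(240.5,174),.124),("fl",(212,208),.098),("fr",(245,204),.098))}
d=hl["rl"]-hl["rr"];print("yaw",np.arctan2(-d[0],d[1]));d=hl["fl"]-hl["fr"];print("yaw",np.arctan2(-d[0],d[1]))
d=hl["rl"]-hl["fl"];print("yaw",np.arctan2(d[1],d[0]));d=hl["rr"]-hl["fr"];print("yaw",np.arctan2(d[1],d[0]))
print("win centre",sum(hl.values())/4)
print("jug base-ish",onz("top",(85,183),.15),"bottle",onz("top",(135,247),.17))
o=robot.observe();print(o["q"])
for f in(0,1):
  for t in(0,.16):
    for z in(.23,.096,.073):
      p,r=pose((.5135,.0785,z),.11,t,f);q=robot.ik(p,r);print(f,t,z,np.round(r,1),None if q is None else np.round(q,1))
E
```

```text
front corners [0.40623338 0.19487837 0.085     ] [ 0.43719985 -0.05848554  0.085     ] 0.25524928006247216 yaw 0.1216181069332237
yaw 0.16473024268952344
yaw 0.14845435584683267
yaw 0.1687058138722765
yaw 0.17744168071520122
win centre [0.51305338 0.07943129 0.111     ]
jug base-ish [0.52340561 0.54668535 0.15      ] bottle [0.31745896 0.36531867 0.17      ]
[ 6.18399766e+01  5.99494271e+00  5.53198612e+00  8.96043740e+01
 -1.39479159e-03  7.75267668e+01]
0 0 0.23 [180.    0.    6.3] [ -5.8  -8.1  -8.5  89.6   0.  167.9]
0 0 0.096 [180.    0.    6.3] [ -5.8  -7.1 -21.5  75.6   0.  167.9]
0 0 0.073 [180.    0.    6.3] [ -5.8  -6.3 -23.2  73.1   0.  167.9]
0 0.16 0.23 [180.   -9.2   6.3] [ -7.  -20.5 -19.6  82.    2.1 166.8]
0 0.16 0.096 [180.   -9.2   6.3] [ -7.  -19.9 -33.1  67.9   2.1 166.8]
0 0.16 0.073 [180.   -9.2   6.3] [ -7.  -19.2 -34.9  65.4   2.1 166.8]
1 0 0.23 [ 180.     0.  -173.7] [ -5.8  -8.1  -8.5  89.6   0.  -12.1]
1 0 0.096 [ 180.     0.  -173.7] [ -5.8  -7.1 -21.5  75.6   0.  -12.1]
1 0 0.073 [ 180.     0.  -173.7] [ -5.8  -6.3 -23.2  73.1   0.  -12.1]
1 0.16 0.23 [ 180.     9.2 -173.7] [ -7.  -20.5 -19.6  82.    2.1 -13.2]
1 0.16 0.096 [ 180.     9.2 -173.7] [ -7.  -19.9 -33.1  67.9   2.1 -13.2]
1 0.16 0.073 [ 180.     9.2 -173.7] [ -7.  -19.2 -34.9  65.4   2.1 -13.2]
```

```bash
python3 - <<'E'
from h import *
robot.set_gripper(0)
p,r=pose((.513,.079,.235),.14,.08,1)
robot.move_pose(p,r)
p,r=pose((.513,.079,.165),.14,.08,1)
robot.line_to(p,vel=.1)
robot.pause(.2)
o=robot.observe();print(o["time"],o["ft_force"],o["gripper_width"],o["tool_pos"]-p)
s=robot.grab_frame("side");t=robot.grab_frame("top")
tip=(.513,.079,.165);print(proj("side",tip),proj("top",tip))
cv2.imwrite("pics/c2.png",np.hstack([cv2.resize(s[100:230,200:300],(400,520),interpolation=2),cv2.resize(t[110:240,175:275],(400,520),interpolation=2)]))
E
```

```text
4.1 [0.52197037 0.15622723 0.34153673] 8.665316571832593e-05 [ 3.42419965e-04 -1.57272093e-05  7.45876190e-04]
[249.25453684 154.25537898] [225.58684811 189.5113431 ]
```

View pics/c2.png

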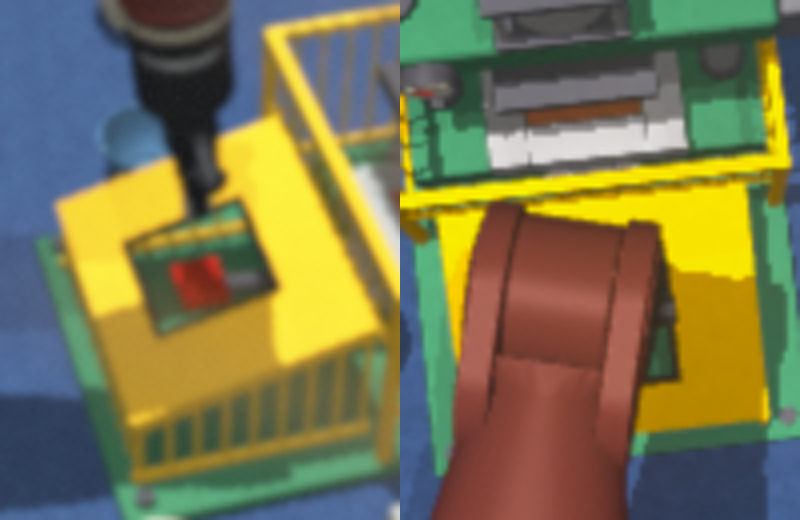

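The tip appears at side px (249,153), against a predicted (249,154). The fingertips are centred over the window and the pedal is clear beneath, so I'll enter and press along the lever's arc.

```bash
cat >> h.py <<'E'
C=np.array([.513,.079,.096]);YAW=.14
def arc(a,dz=0):
    v=np.array([140-140*np.cos(a)-36*np.sin(a),0,36*np.cos(a)-140*np.sin(a)-36])/1e3
    return pose(C+Ro.from_euler("z",YAW).apply(v)+[0,0,dz],YAW,.08,1)
def tipz(): 
    o=robot.observe();M=Ro.from_euler("xyz",o["tcp_rot"],degrees=True).as_matrix()
    return o["tool_pos"]+robot.tip_reach*M[:,2],o
E
python3 - <<'E'
from h import *
robot.line_to(arc(0,.006)[0],vel=.06)
print(tipz()[0],tipz()[1]["ft_force"])
g=robot.line_to(arc(0,-.006)[0],vel=.015,guard=2.5)
p,o=tipz();print(g,p,o["ft_force"],o["time"])
for a in(.04,.08,.11,.13):
    robot.line_to(arc(a)[0],vel=.015);robot.pause(.1);p,o=tipz();print(a,np.round(p,4),np.round(o["ft_force"],2),o["time"])
s=robot.grab_frame("side");cv2.imwrite("pics/c3.png",cv2.resize(s[100:230,200:330],(560,560),interpolation=2))
E
```

```text
[0.51333975 0.07895094 0.10251838] [ 0.29666751 -0.30689506  0.59041169]
True [0.51299672 0.07898034 0.09604678] [-0.8618444  -0.10459498  5.54929311] 5.8917
0.04 [0.5119 0.0788 0.0909] [-1.66 -0.1   6.23] 6.5167
0.08 [0.5108 0.0787 0.0853] [-2.05  0.61  7.18] 7.15
0.11 [0.5102 0.0786 0.0812] [-1.67 -0.11  7.63] 7.6917
0.13 [0.5098 0.0785 0.0784] [-2.88  0.19  8.65] 8.1333
```

View pics/c3.png

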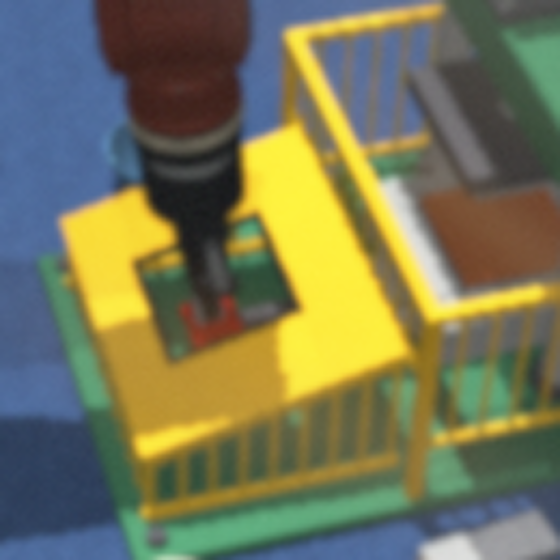

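Contact came at z = 0.096 as expected. The fingertips are on the pedal at about crop (215,320), clear of the rim, and the tile is rising. I'll ease down to the stop in small steps.

```bash
python3 - <<'E'
from h import *
last=None
for a in np.arange(.138,.186,.004):
    robot.line_to(arc(a)[0],vel=.01);robot.pause(.15);p,o=tipz();f=np.mean([robot.observe()["ft_force"][2]]);print(round(a,3),np.round(p,4),np.round(o["ft_force"],2),o["time"])
    if last is not None and o["ft_force"][2]>last+2.5: break
    last=o["ft_force"][2]
s=robot.grab_frame("side");cv2.imwrite("pics/c4.png",cv2.resize(s[100:230,200:330],(560,560),interpolation=2))
E
```

```text
0.138 [0.5097 0.0785 0.0772] [-3.42 -0.01  8.81] 8.6
0.142 [0.5096 0.0785 0.0767] [-3.19  0.81  8.55] 9.0
0.146 [0.5095 0.0785 0.0761] [-2.91  0.45  7.92] 9.4
0.15 [0.5095 0.0784 0.0756] [-3.63  0.04  8.51] 9.8
0.154 [0.5094 0.0785 0.075 ] [-3.25  1.09  9.61] 10.2
0.158 [0.5093 0.0785 0.0744] [-3.63  0.27  9.97] 10.6
0.162 [0.5093 0.0784 0.0738] [-2.61 -0.53  8.85] 11.0
0.166 [0.5092 0.0784 0.0733] [-3.85  0.42 10.51] 11.4
0.17 [0.5093 0.0784 0.0732] [-5.68 -0.08 13.62] 11.8
```

View pics/c4.png

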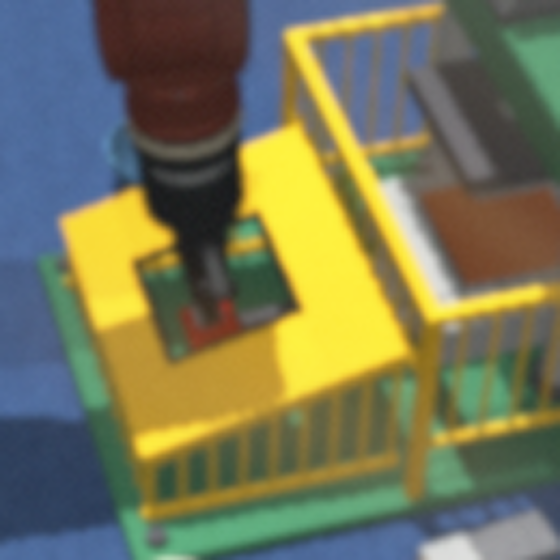

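The force rose from about 10 to 13.6 N and the travel stalled at z = 0.0732, so the lever is on its stop (expected 0.073). The picture shows the rim still clear and the tile raised. I'll check that it holds steady, then hand in.

```bash
python3 - <<'E'
from h import *
for _ in range(4):
    robot.pause(.25);p,o=tipz();print(np.round(p,4),np.round(o["ft_force"],2),o["time"])
if 9<o["ft_force"][2]<18: robot.job_done();print("handed in")
E
```

```text
[0.5093 0.0784 0.0732] [-5.84  0.53 13.19] 12.1
[0.5092 0.0784 0.0731] [-6.39  0.75 13.54] 12.35
[0.5093 0.0784 0.0732] [-6.07  0.4  13.63] 12.6
[0.5093 0.0784 0.0732] [-5.16 -0.22 13.16] 12.85
the job is handed in; nothing more can be done
handed in
```

The pedal is fully down and the arm is still holding it there; I handed the job in at 12.9 s of the 29 s allowed. I closed the gripper, went in through the window, met the pedal at z = 96 mm as expected, and eased it down along the lever's arc.

**Last checks:**
- **At the stop:** the downward force rose from about 10 to 13.6 N while the fingertips stalled at 73.2 mm. The pedal should be at 73 mm when fully down.
- **Holding:** force (13.2–13.6 N) and position stayed steady for the last second before hand-in.
- **Clearance:** the last side picture shows the fingers clear of the window rim and the tile up.

**Not fully confirmed:**
- I did not measure the tile's height. I judged it out of the die from the lever being at its stop and from the picture.
- My estimates of the press's turn ranged from 0.12 to 0.18 rad. I used 0.14, well within the window's clearance.
- There is a sideways force of about 5–6 N on the tool. I put this down to friction on the tilted pedal, as no contact with the guard was visible.

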